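Set the stop of the bread-slicing guide and hold it

TASK

On the bread-slicing guide, press the green spring paddle down until it clicks and stays down by itself, which frees the sliding stop leg. Then draw the leg out against its spring until its red pointer is at the orange mark, and while holding it there slide the orange cam lever fully shut against the leg; do not start closing the lever before the leg is at the mark. Finish still holding the leg at the mark with the lever shut (I will tighten the lock screw), and leave everything else on the worktop undisturbed.

Things in the scene. Friction and masses are not known exactly. Their poses are not given: they have to be found in the camera images.
- guide: Bread-slicing guide, fixed. Origin on the worktop, z up, +y: the way the leg slides out, +x: the side of the leg with the orange lever. In its frame (mm): pale base plate x -105..65, y -170..215, 10 thick; grey sleeve x -30..30, y -60..-10, top z 62; dark knife posts at x -55 and 55, y 193..211, top z 90; steel bracket x 21..33, y -82..-68, top z 86.
- paddle (a point): Centre of the top face of the green paddle (40 x 30 x 7 mm), on the -y end of the pawl lever, whose pivot lies at guide x 0, y -35, z 78 mm, 85 mm from it. At the start it stands about 97 mm above the worktop. Push it straight down about 28 mm.
- pawl (a joint): Angle of the pawl lever, rad: 0 up, grows as the paddle is pressed. A spring lifts it. It takes about 5 N at the paddle, clicks past a detent near 0.2 and meets its stop at 0.345; let go after the click it stays at about 0.3. While up, its nose blocks the leg.
- leg_grip (a point): Middle of the leg's free part, an aluminium bar 14 mm wide (guide x -7..7), z 18..54 mm. It ends in a black cross plate (bread stop): guide x -60..65, 14 mm thick, z 16..62 mm, inner face 20 mm further along guide +y than this point. Home, the gap from sleeve to inner face is 75 mm. Fingers lowered astride bar and lever can push the plate out from behind.
- leg (a joint): How far the leg is drawn out, m: 0 home, at most 0.115. A spring pulls it home with 4 N at 0 and 6 N at 0.1; it slides back when let go, lever shut or not.
- pointer (a point): Tip of the thin red pointer (2 mm thick) on the -x end of the cross plate, in the plate's mid-plane; it moves with the leg.
- mark_line (a point): Centre of the orange mark (8 mm wide along guide y, 30 mm long across, flat) on the white scale strip of the base plate; its axes are those of the guide. The leg is set when pointer and mark have the same guide y.
- mark (a joint): Place of the orange mark, m: the value that joint leg has when the pointer is exactly at the mark.
- cam_mid (a point): Centre of the orange cam lever: upright slab 8 mm thick (guide x), 40 mm long (guide y), z 20..58 mm, carried by the leg on its +x side. Open, its inner face is 18 mm from the bar; it slides along guide -x until against the bar. Under it a flat shelf on the leg (guide x 7..40, as long as the lever, top at z 20 mm): keep fingertips above that.
- cam (a joint): How far the cam lever is slid shut, m: 0 open, 0.018 fully shut against the bar. Friction about 4 N, no spring; it stays where it is left. Bar and shut lever together are 22 mm wide.
- mill: Stainless pepper mill, 58 mm wide, 190 mm tall, a bystander; origin under its foot.
- cup1: White porcelain espresso cup, 64 mm wide, 58 mm tall, a bystander; origin under its foot.
- cup2: Second such cup, a bystander.
- stopper: Glass carafe stopper, 44 mm wide, 70 mm tall, a bystander; origin under its foot.
- toolbox: Closed green plastic toolbox 150 x 260 x 126 mm with a handle to 156 mm and a sliding clamp latch, a bystander; origin under its centre.

How it is judged:
On the way, in this order (a step that is already met when the one before it is completed fails the run):
1. the paddle is latched down by its detent and the fingers are off it (value of joint pawl above 0.25 rad and contact force between the fingers and pawl below 0.2 N), for 0.3 s.
2. the leg is held with its pointer within 5 mm of the mark, lever still open (y of pointer in the frame of mark_line between -0.005 and 0.005 m and value of joint cam below 0.007 m and contact force between the fingers and leg above 1 N), for 0.3 s.
3. the lever is shut while the leg is held at the mark (y of pointer in the frame of mark_line between -0.005 and 0.005 m and value of joint cam above 0.0155 m and contact force between the fingers and leg above 2 N), for 0.3 s.
At the end, for the whole second after the job is handed in: The fingers still hold the leg (contact force above 2 N), at rest, pointer within 5 mm of the mark, the cam lever within 2.5 mm of fully shut, the paddle still latched down (all of step 3 and value of joint pawl above 0.25 rad and velocity of joint leg between -0.01 and 0.01 m/s); the arm keeps its last pose, push and grip.
It fails at once if the lever is slid more than 8 mm shut while the pointer is over 8 mm from the mark (value of joint cam above 0.008 m and not (y of pointer in the frame of mark_line between -0.008 and 0.008 m)).
It fails at once if a bystander is moved by more than 25 mm or tipped (distance of any of mill, cup1, cup2, stopper, toolbox from where it was at the start of the episode above 0.025 m or angle between any of mill, cup1, cup2, stopper, toolbox's own z axis and vertical above 0.4 rad).
It also fails if it takes over 51 s, if anything falls off the work surface, if the arm or the gripper's body presses on something with over 40 N, if the wrist force passes 120 N, or if a joint passes its speed limit or range.

ROBOT

A 6-joint arm with a two-finger parallel gripper is mounted at the origin on the work surface. World frame = base frame: x ahead of the robot, y to its left, z up, the work surface at z = 0. Lengths are in m, angles in rad, forces in N, time in s.
With the tool pointing down it reaches from about 0.35 to 0.975 m from the base axis. Payload 4.9 kg.
Tool frame: the origin (TCP) lies on the centre line of the jaws, within the pads' length; the fingertips stand 17 mm ahead of it and the grasp point (between the pads) lies 2 mm behind it (ctrl.tcp_to_tips is the x of the fingertips in the tool frame, in m); x points along the fingers, z is the direction in which the jaws open and shut, and the axes are right-handed (so a half turn about x gives the same grasp; the last joint's range is limited). The gripper opens to 85 mm and grips with 20 to 120 N. Pads are 22 mm wide; open, the fingers measure 114 mm over their backs; the gripper's body (76 mm by 85 mm) begins 54 mm behind the grasp point. The pads swing forward as they close: fully open they stand 13 mm farther back than shut.
Start: joints at [-1.396, 0.053, 1.613, -0, 1.476, -0.119], TCP at [0.181, -0.598, 0.248] pointing down, gripper open.
Joint ranges: [-3.01, 3.01], [-1.01, 2.22], [0.06, 2.58], [-1.02, 4.17], [0.09, 2.62], [-3.14, 3.14]. Speed limits (rad/s): [2.57, 2.57, 3.14, 3.14, 3.14, 3.14].

INTERFACE

Orientations are given as a rotation vector (axis times angle).
In Python, from station import ctrl, cams, finder gives the robot as it stands.
- The arm moves only by the tool step_arm, never from a script. Its argument "moves" is a list of rows, each a list of 3 entries, a list of its own where there are three numbers: the shift along the tool's x, y, z in cm, then the turn, a rotation vector about the tool's x, y, z in degrees, then the opening, from 0 (shut) to 1 (fully open). A call has exactly 10 rows; each row is the pose to reach, as a shift and turn from the pose measured when the call began, along the tool's axes at that moment; what a row does not reach only later rows make up. A row lasts 1/12 s, in which the tool goes at most 41.7 mm and 7.16 degrees, less where a joint would pass 70% of its speed; a pose out of reach is approached as far as the arm can. A call with a gripper value outside its range is refused whole. The fingers move at their own pace and stop on an object; "grip_force" is the grip in N (left out, the last holds). Time passes only in rows, so rows that repeat a pose let the fingers close, or fill a call up. It gives the time, the measured TCP pose, the force and the opening at its end, in the units of the state.
- ctrl.get_obs(): the state, without advancing time (a new reading comes with each control period).
- cams.get_image(name): name is "scene" or "top" or "wrist"; returns a dict with "pixels" (480x640x3 uint8, blue, green, red), "fx", "fy", "cx", "cy" (pixels), "dist_coeffs" ([k1, k2, p1, p2, k3] as OpenCV has them; the pictures are not rectified), "position" and "attitude" of the camera in the world. Camera axes: x right, y up, looking along -z (the intrinsics and any distortion apply to the point x, -y, -z); pixel columns grow to the right and rows downward; lengths in m; the calibration is good to about 2 mm. A picture is of the moment at which its call begins. There is no depth.
- ctrl.finish_job(): hands the job in, once; it reports no verdict.
Trained networks look in the newest picture that a camera, given by its name, has taken for a name from the list of things; names that differ only in an ending like _2 or _b are one class to them, and where a whole thing is asked for, a point or a joint stands for the part that bears it (a point fixed in the world has none). Each returns a list of dicts, best first, with "conf" (0 to 1); they miss things now and then, are a little off and sometimes report something else, mostly with a low value. They report only what shows in the picture. A call takes as long as a camera call.
- finder.find_in(camera, name): "at" ([column, row] in pixels, amid what is visible of it).
- finder.regions_of(camera, name): "region" (480x640 bool, what is visible of it) and "at" ([column, row] in pixels, amid what is visible of it).
- finder.tip_of(camera, name): "at" ([column, row] in pixels: a listed point, or the origin of a listed thing).
The state is a dict: "t": time; "q": joint angles; "dq": joint speeds; "effort": joint torques, N m; "tool_pos": TCP position; "tool_rot": TCP orientation; "contact_force": force on the tool from outside, world axes, zero at the start; "wrist_torque": the same for the moment, N m; "opening": finger opening in m.
Only numpy, scipy, OpenCV 4.12 (cv2) and the standard library are available. Lean on these libraries where they do the work, as an engineer would, in place of code of your own. Each camera call takes 0.05 s, during which the arm holds its last target. There are 200 camera calls.

## Working session

There is one attempt and no reset: what is moved stays moved. The work goes in short steps, Python scripts to look and compute and a tool call to move; the robot and the scene stay as the last step left them, time stands still between calls to the robot, and variables do not carry over. Pictures are saved under pics/ and viewed, on a budget of 10 in all, crops included, one or two more only if the job needs it, and the job is handed in when it is done.

Besides the shell and the picture viewer there is one more tool, called after "Emit:" as name([rows], argument=value, ...), one row to a line, values as JSON. step_arm: Moves the arm, as the interface text tells. Its arguments: {"type":"object","properties":{"moves":{"type":"array"},"grip_force":{"type":"number"}},"required":["moves"]}

```bash
mkdir -p pics
cat > h.py <<'E'
import numpy as np, cv2
from scipy.spatial.transform import Rotation as R
from station import ctrl, cams, finder
def att(a):
    a=np.array(a,float)
    return a if a.shape==(3,3) else (R.from_rotvec(a).as_matrix() if a.size==3 else R.from_quat(a).as_matrix())
def K(im): return np.array([[im['fx'],0,im['cx']],[0,im['fy'],im['cy']],[0,0,1.]])
def ray(im,px):
    p=cv2.undistortPoints(np.array([[px]],float),K(im),np.array(im['dist_coeffs'],float))[0,0]
    d=att(im['attitude'])@np.array([p[0],-p[1],-1]); return np.array(im['position']),d
def atz(im,px,z):
    o,d=ray(im,px); return o+d*(z-o[2])/d[2]
def proj(im,P):
    c=(np.atleast_2d(P)-np.array(im['position']))@att(im['attitude'])*[1,-1,-1]
    return cv2.projectPoints(c,np.zeros(3),np.zeros(3),K(im),np.array(im['dist_coeffs'],float))[0][:,0]
def tri(a,b):
    (o1,d1),(o2,d2)=a,b; d1=d1/np.linalg.norm(d1); d2=d2/np.linalg.norm(d2)
    s=np.linalg.lstsq(np.stack([d1,-d2],1),o2-o1,rcond=None)[0]
    p,q=o1+s[0]*d1,o2+s[1]*d2; return (p+q)/2,np.linalg.norm(p-q)
E
python3 - <<'E'
from h import *
np.set_printoptions(precision=4,suppress=True)
im={}
for c in('top','scene'):
    im[c]=cams.get_image(c); cv2.imwrite(f'pics/{c}0.png',im[c]['pixels'])
    print(c,im[c]['position'],np.array(im[c]['attitude']).shape,im[c]['fx'])
for n in ['guide','paddle','leg_grip','pointer','mark_line','cam_mid','mill','cup1','stopper','toolbox']:
    r={}
    for c in im:
        r[c]=finder.tip_of(c,n)[:2]
        print(n,c,[(np.round(x['at'],1),round(x['conf'],2)) for x in r[c]])
    if r['top'] and r['scene']: print('   ',*tri(ray(im['top'],r['top'][0]['at']),ray(im['scene'],r['scene'][0]['at'])))
print(ctrl.get_obs())
E
```

```text
top [0.3718 0.0952 1.1259] (3,) 497.75874230983965
scene [1.7277 0.6178 0.9671] (3,) 614.3845961304179
guide top [(array([366.8, 252.3]), 0.89), (array([420.9, 182.5]), 0.7)]
guide scene [(array([298.8, 253.2]), 0.93)]
    [0.5672 0.0147 0.0092] 0.004047109886606164
paddle top [(array([425.5, 247.9]), 0.66)]
paddle scene [(array([257.5, 212.5]), 0.93)]
    [ 0.5648 -0.1042  0.1007] 0.0005965935313981958
leg_grip top [(array([348.1, 249.7]), 0.66)]
leg_grip scene [(array([311.9, 249.5]), 0.87)]
    [0.5684 0.0562 0.0348] 0.0006316630720175917
pointer top [(array([333.4, 288.5]), 0.7)]
pointer scene [(array([336.8, 243.3]), 0.66)]
    [0.483  0.0878 0.0103] 0.0021801237795744206
mark_line top [(array([309.7, 291. ]), 0.56)]
mark_line scene [(array([355. , 243.5]), 0.51), (array([333.9, 241.5]), 0.37)]
    [0.4755 0.1389 0.0208] 0.0007753535224792216
cam_mid top [(array([352.4, 236.7]), 0.58), (array([370.1, 257.5]), 0.49)]
cam_mid scene [(array([306.6, 251.3]), 0.69)]
    [0.5948 0.0505 0.0451] 0.0057001485615253015
mill top [(array([513.5, 217.4]), 0.94), (array([327.9, 177. ]), 0.57)
[... 393 characters left out ...]
4, 282.5]), 0.8), (array([296.2, 256.1]), 0.68)]
    [ 0.7477 -0.1133 -0.0048] 0.000533938210026184
toolbox top [(array([142.8, 270.2]), 0.67)]
toolbox scene [(array([498.7, 304.4]), 0.71)]
    [ 0.5141  0.5321 -0.012 ] 0.0005320445205185736
{'t': 1.1, 'q': array([-1.396 ,  0.0527,  1.6129, -0.    ,  1.476 , -0.119 ]), 'dq': array([-0.0005, -0.0017,  0.0009,  0.0031,  0.0009,  0.0007]), 'effort': array([ -0.0009, -39.3699, -37.047 ,  -0.0002,   0.0005,  -0.    ]), 'tool_pos': array([ 0.181 , -0.5982,  0.2483]), 'tool_rot': array([ 0.9901,  1.3341, -0.9901]), 'contact_force': array([-0.1962, -0.0957, -0.0314]), 'wrist_torque': array([ 0.0463,  0.0605, -0.0378]), 'opening': 0.0857835993892517}
```

Run:
```python
import cv2
a=cv2.imread('pics/top0.png')[140:340,200:540]; cv2.imwrite('pics/top0c.png',cv2.resize(a,None,fx=2.35,fy=2.35,interpolation=2))
a=cv2.imread('pics/scene0.png')[140:360,190:470]; cv2.imwrite('pics/scene0c.png',cv2.resize(a,None,fx=2.7,fy=2.7,interpolation=2))
```

```text
(no output)
```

View pics/top0c.png

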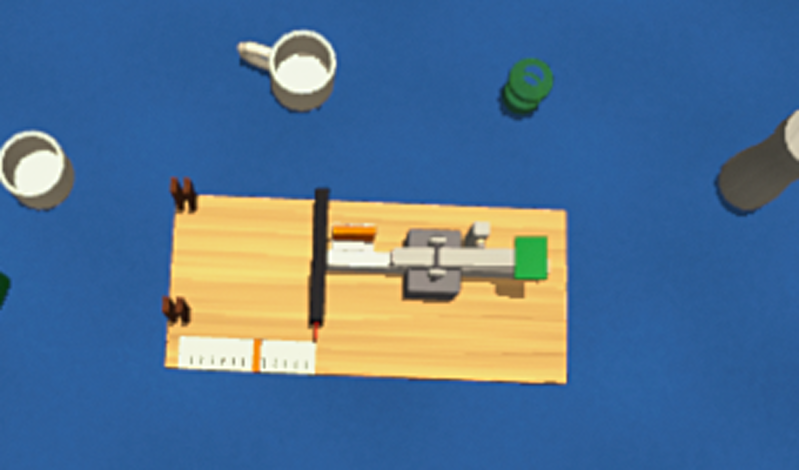

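View pics/scene0c.png

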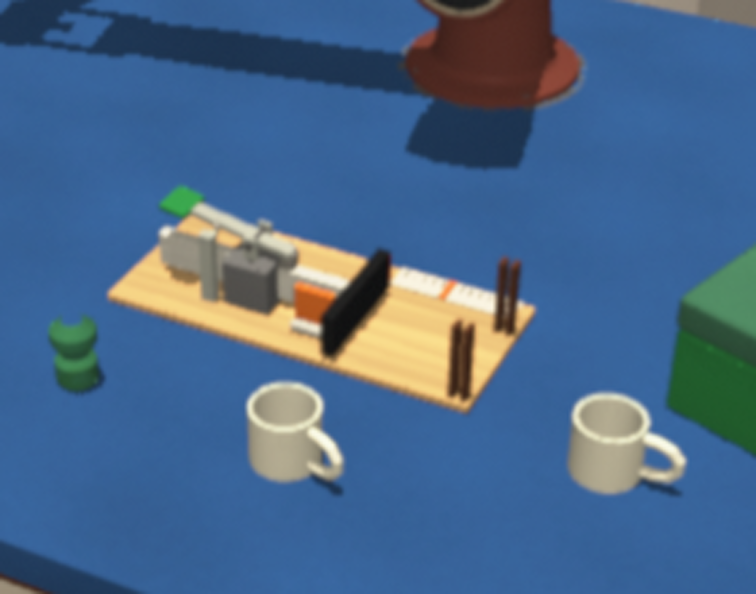

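```bash
cat >> h.py <<'E'
import json
def frame():
    f=json.load(open('g.json')); t=f['yaw']; M=np.array([[np.cos(t),-np.sin(t),0],[np.sin(t),np.cos(t),0],[0,0,1]])
    return M,np.array(f['o'])
def plan(target_g,tool_R=None):
    """shift (cm, tool axes) and turn (deg) to TCP target in guide mm, jaws along guide x, pointing down"""
    M,o=frame(); s=ctrl.get_obs(); Rt=R.from_rotvec(s['tool_rot']).as_matrix(); p=s['tool_pos']
    tgt=o+M@(np.array(target_g)/1000)
    best=None
    for sg in(1,-1):
        z=M[:,0]*sg; x=np.array([0,0,-1.]); y=np.cross(z,x); D=Rt.T@np.stack([x,y,z],1)
        rv=np.degrees(R.from_matrix(D).as_rotvec())
        if best is None or np.linalg.norm(rv)<np.linalg.norm(best): best=rv
    print('t',s['t'],'tcp guide mm',np.round(M.T@(p-o)*1000,1),'shift cm',np.round(Rt.T@(tgt-p)*100,2),'turn',np.round(best,2),'F guide',np.round(M.T@s['contact_force'],1),'open',round(s['opening'],4)); print('tool axes in world\n',np.round(Rt,3))
E
python3 - <<'E'
from h import *
from scipy.optimize import least_squares
np.set_printoptions(precision=4,suppress=True)
im={c:cams.get_image(c) for c in('top','scene')}
c=np.array([[173,195],[567,211],[567,383],[166,367]])/2.35+[200,140]
cs=np.array([[536,309],[466,410],[108,295]])/2.7+[190,140]
g=np.array([[65,215,10],[65,-170,10],[-105,-170,10],[-105,215,10]])/1000
def W(p,G): 
    a=p[2];return G@np.array([[np.cos(a),np.sin(a),0],[-np.sin(a),np.cos(a),0],[0,0,1]])+[p[0],p[1],0]
f=lambda p:np.r_[(proj(im['top'],W(p,g))-c).ravel(),(proj(im['scene'],W(p,g[[3,0,1]]))-cs).ravel()]
s=least_squares(f,[.567,.015,0]); print(s.x,s.fun)
json.dump({'o':[s.x[0],s.x[1],0],'yaw':s.x[2]},open('g.json','w'))
M,o=frame(); G=lambda P:M.T@(P-o)*1000
hsv=cv2.cvtColor(im['top']['pixels'],cv2.COLOR_BGR2HSV)
def blob(lo,hi,box):
    m=cv2.inRange(hsv,lo,hi); k=np.zeros_like(m); x0,y0,x1,y1=box; k[y0:y1,x0:x1]=m[y0:y1,x0:x1]
    y,x=np.nonzero(k); return np.array([x.mean(),y.mean()]),len(x)
p,n=blob((5,170,120),(20,255,255),(302,280,316,302)); print('mark',p,n,G(atz(im['top'],p,.011)))
p,n=blob((0,120,60),(8,255,255),(328,276,340,292)); print('pointer',p,n,[G(atz(im['top'],p,z)) for z in(.012,.03)])
p,n=blob((40,120,40),(85,255,255),(410,230,440,270)); print('paddle',p,n,G(atz(im['top'],p,.097)))
for nm,P in dict(paddle=[.5648,-.1042,.1007],leg=[.5684,.0562,.0348],pointer=[.483,.0878,.0103],mark=[.4755,.1389,.0208],cam=[.5948,.0505,.0451]).items(): print(nm,G(np.array(P)))
plan([0,-120,140])
E
```

```text
[ 0.5648  0.0127 -0.0151] [ 0.7813 -1.0952 -0.2642 -0.8409 -0.1482 -0.1036 -1.1457 -0.4074 -0.1079
 -1.295   0.674  -1.9865 -0.3097 -1.4452]
mark [308.6452 289.9677] 31 [-88.2168 128.0319  11.    ]
pointer [334.1 279.2] 10 [array([-61.6817,  72.0995,  12.    ]), array([-63.8239,  72.2203,  30.    ])]
paddle [425.5542 249.4417] 240 [  -0.9649 -117.4667   97.    ]
paddle [   1.7824 -116.8882  100.7   ]
leg [ 2.9538 43.5479 34.8   ]
pointer [-82.9148  73.8514  10.3   ]
mark [-91.1876 124.832   20.8   ]
cam [29.437  38.2482 45.1   ]
t 1.2 tcp guide mm [-374.5 -616.6  248.3] shift cm [ 10.83  50.78 -35.93] turn [-72.3   0.    0. ] F guide [0.5 0.3 0.2] open 0.0853
tool axes in world
 [[-0.     0.957  0.29 ]
 [-0.     0.29  -0.957]
 [-1.    -0.     0.   ]]
```

Emit:
step_arm([
  [[0,3.2,-2.25],[-7,0,0],0],
  [[0,6.4,-4.5],[-14,0,0],0],
  [[0,9.6,-6.8],[-21,0,0],0],
  [[0,12.8,-9],[-28,0,0],0],
  [[0,16,-11.3],[-35,0,0],0],
  [[0,19.2,-13.6],[-42,0,0],0],
  [[0,22.4,-15.8],[-49,0,0],0],
  [[0,25.6,-18.1],[-56,0,0],0],
  [[0,28.8,-20.4],[-63,0,0],0],
  [[0,32,-22.6],[-70,0,0],0],
])

```text
t: 2.03
tool_pos: [0.4226, -0.2875, 0.2486]
tool_rot: [0.038, 1.57, -0.039]
contact_force: [-0.0, -1.0, -0.4]
opening: -0.0003
```

```bash
python3 -c "
from h import *
plan([0,-120,125])"
```

```text
t 2.0333 tcp guide mm [-137.6 -302.3  248.6] shift cm [12.36 18.7  13.12] turn [-1.96  0.04  0.03] F guide [-0.  -1.  -0.4] open -0.0003
tool axes in world
 [[ 0.001  0.049  0.999]
 [-0.001  0.999 -0.049]
 [-1.    -0.001  0.001]]
```

Emit:
step_arm([
  [[0,2.7,1.9],[-2,0,0],0],
  [[0.5,5.4,3.8],[-2,0,0],0],
  [[2,8.1,5.7],[-2,0,0],0],
  [[4,10.8,7.6],[-2,0,0],0],
  [[6,13.4,9.4],[-2,0,0],0],
  [[8,16,11.2],[-2,0,0],0],
  [[10,18.7,13.1],[-2,0,0],0],
  [[12,18.7,13.1],[-2,0,0],0],
  [[12.4,18.7,13.1],[-2,0,0],0],
  [[12.4,18.7,13.1],[-2,0,0],0],
])

```text
t: 2.87
tool_pos: [0.5615, -0.1067, 0.1226]
tool_rot: [0.011, 1.574, -0.01]
contact_force: [0.0, -0.3, -0.9]
opening: -0.0005
```

```bash
python3 -c "
from h import *
plan([0,-120,86])
im=cams.get_image('scene'); cv2.imwrite('pics/s1.png',cv2.resize(im['pixels'][100:300,180:420],None,fx=2.5,fy=2.5))"
```

```text
t 2.8667 tcp guide mm [  -1.5 -119.4  122.6] shift cm [ 3.66 -0.06  0.16] turn [ 0.08 -0.2  -0.03] F guide [ 0.  -0.3 -0.9] open -0.0005
tool axes in world
 [[-0.004  0.014  1.   ]
 [ 0.001  1.    -0.014]
 [-1.     0.    -0.004]]
```

View pics/s1.png

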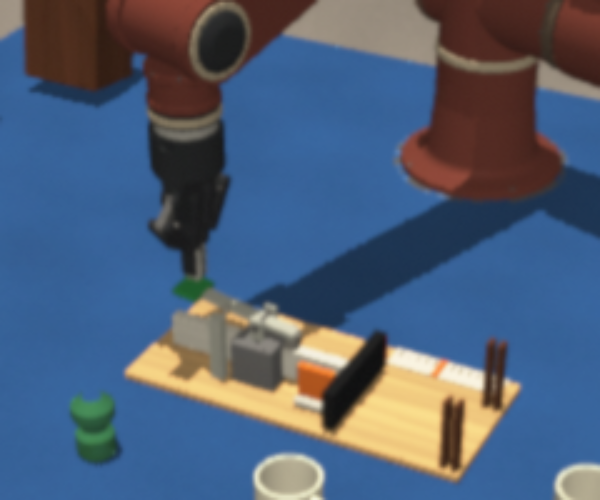

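Closed fingertips (190,275) stand just above the green paddle. Pressing down, then back up.

Emit:
step_arm([
  [[0.8,0,0.1],[0,0,0],0],
  [[1.3,0,0.1],[0,0,0],0],
  [[1.8,0,0.1],[0,0,0],0],
  [[2.3,0,0.1],[0,0,0],0],
  [[2.8,0,0.1],[0,0,0],0],
  [[3.2,0,0.1],[0,0,0],0],
  [[3.5,0,0.1],[0,0,0],0],
  [[3.7,0,0.1],[0,0,0],0],
  [[3.7,0,0.1],[0,0,0],0],
  [[3.7,0,0.1],[0,0,0],0],
])

```text
t: 3.75
tool_pos: [0.5631, -0.1073, 0.0872]
tool_rot: [0.011, 1.572, -0.012]
contact_force: [0.2, -0.5, 1.2]
opening: -0.0002
```

```bash
python3 -c "
from h import *
plan([0,-120,86])"
```

```text
t 3.75 tcp guide mm [ 1.000e-01 -1.201e+02  8.720e+01] shift cm [ 0.12  0.01 -0.01] turn [ 0.03 -0.07  0.01] F guide [ 0.2 -0.5  1.2] open -0.0002
tool axes in world
 [[-0.001  0.015  1.   ]
 [-0.     1.    -0.015]
 [-1.    -0.    -0.001]]
```

Emit:
step_arm([
  [[0.2,0,0],[0,0,0],0],
  [[0.3,0,0],[0,0,0],0],
  [[0.3,0,0],[0,0,0],0],
  [[-0.8,0,0],[0,0,0],0],
  [[-2,0,0],[0,0,0],0],
  [[-4,0,0],[0,0,0],0],
  [[-6,0,0],[0,0,0],0],
  [[-7,0,0],[0,0,0],0],
  [[-7,0,0],[0,0,0],0],
  [[-7,0,0],[0,0,0],0],
])

```text
t: 4.58
tool_pos: [0.5635, -0.1074, 0.1579]
tool_rot: [0.011, 1.571, -0.012]
contact_force: [0.4, -0.2, -0.7]
opening: -0.0003
```

```bash
python3 -c "
from h import *
plan([4,44,125])
im=cams.get_image('scene'); cv2.imwrite('pics/s2.png',cv2.resize(im['pixels'][120:300,180:420],None,fx=3,fy=3))
print(finder.tip_of('scene','paddle')[:1], [proj(im,frame()[1]+frame()[0]@np.array([0,-117,z])/1000) for z in (97,71)])"
```

```text
t 4.5833 tcp guide mm [   0.6 -120.1  157.9] shift cm [ 3.28 16.42  0.35] turn [0.03 0.01 0.03] F guide [ 0.4 -0.2 -0.7] open -0.0003
tool axes in world
 [[ 0.     0.015  1.   ]
 [-0.001  1.    -0.015]
 [-1.    -0.001  0.   ]]
[{'at': [256.9, 225.2], 'conf': 0.56}] [array([[257.99941963, 213.38319226]]), array([[258.46931701, 221.67412776]])]
```

View pics/s2.png

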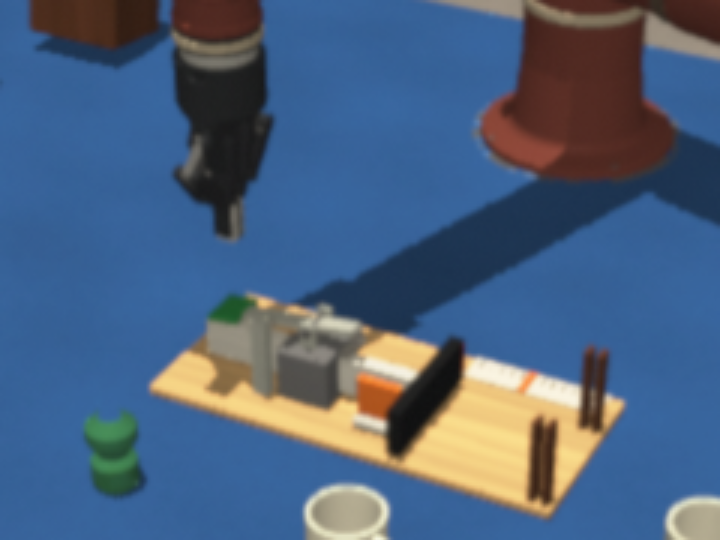

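The paddle (232,308) stays down level with the leg bar and the fingers are clear. Next: over the leg, open.

Emit:
step_arm([
  [[0,2.5,0.1],[0,0,0],1],
  [[0,5,0.1],[0,0,0],1],
  [[0,7.5,0.2],[0,0,0],1],
  [[0,10,0.3],[0,0,0],1],
  [[0,12.5,0.35],[0,0,0],1],
  [[0,15,0.35],[0,0,0],1],
  [[1,16.2,0.35],[0,0,0],1],
  [[2.5,16.4,0.35],[0,0,0],1],
  [[3.3,16.4,0.35],[0,0,0],1],
  [[3.3,16.4,0.35],[0,0,0],1],
])

```text
t: 5.52
tool_pos: [0.5656, 0.0567, 0.1186]
tool_rot: [0.012, 1.581, -0.011]
contact_force: [-0.5, 0.0, -0.9]
opening: 0.0856
```

```bash
python3 -c "
from h import *
plan([4,44,45]); print(ctrl.tcp_to_tips)
im=cams.get_image('wrist'); cv2.imwrite('pics/w3.png',im['pixels'])
M,o=frame()
print(proj(im,o+np.array([[-7,65,54],[7,65,54],[-60,65,62],[65,65,62],[25,45,58],[33,45,58]])/1000@M.T))"
```

```text
t 5.5167 tcp guide mm [  0.2  44.  118.6] shift cm [ 7.36 -0.    0.46] turn [ 0.04 -0.6  -0.01] F guide [-0.5  0.  -0.9] open 0.0856
tool axes in world
 [[-0.011  0.014  1.   ]
 [ 0.     1.    -0.014]
 [-1.     0.    -0.011]]
0.017
[[304.82871972 224.89887336]
 [328.99497973 224.98048492]
 [209.10876621 227.90994165]
 [434.25922201 228.68901596]
 [359.69269942 260.07323056]
 [373.45467111 260.13864343]]
```

View pics/w3.png

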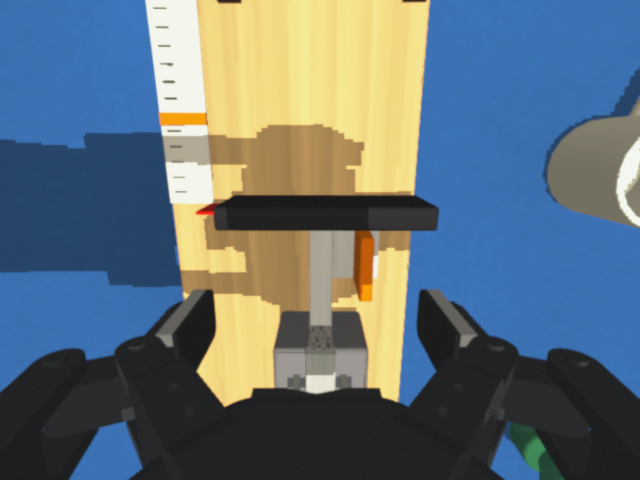

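Wrist view: the red pointer (207,211) is beside the scale, the mark at (183,119), bar at columns 309–332, plate 214–438; the guide is about 2.5 mm further +x than my estimate. Lowering astride.

Emit:
step_arm([
  [[0,0,0.7],[0,-0.6,0],1],
  [[1,0,0.7],[0,-0.6,0],1],
  [[2,0,0.7],[0,-0.6,0],1],
  [[3,0,0.7],[0,-0.6,0],1],
  [[4,0,0.7],[0,-0.6,0],1],
  [[5,0,0.7],[0,-0.6,0],1],
  [[6,0,0.7],[0,-0.6,0],1],
  [[7,0,0.7],[0,-0.6,0],1],
  [[7.3,0,0.7],[0,-0.6,0],1],
  [[7.3,0,0.7],[0,-0.6,0],1],
])

```text
t: 6.4
tool_pos: [0.5719, 0.0564, 0.0455]
tool_rot: [0.012, 1.571, -0.012]
contact_force: [0.6, -0.2, -0.6]
opening: 0.0853
```

```bash
python3 -c "
from h import *
plan([6.5,110,45])"
```

```text
t 6.4 tcp guide mm [ 6.5 43.8 45.5] shift cm [0.05 6.62 0.  ] turn [ 0.01 -0.03 -0.02] F guide [ 0.6 -0.2 -0.6] open 0.0853
tool axes in world
 [[-0.001  0.015  1.   ]
 [ 0.     1.    -0.015]
 [-1.     0.    -0.001]]
```

Emit:
step_arm([
  [[0,0.7,0],[0,0,0],1],
  [[0,1.3,0],[0,0,0],1],
  [[0,2,0],[0,0,0],1],
  [[0,2.8,0],[0,0,0],1],
  [[0,3.6,0],[0,0,0],1],
  [[0,4.4,0],[0,0,0],1],
  [[0,5.2,0],[0,0,0],1],
  [[0,5.8,0],[0,0,0],1],
  [[0,6.2,0],[0,0,0],1],
  [[0,6.2,0],[0,0,0],1],
])

```text
t: 7.23
tool_pos: [0.5731, 0.1186, 0.0457]
tool_rot: [0.01, 1.57, -0.012]
contact_force: [0.8, -4.5, -2.8]
opening: 0.0854
```

```bash
cat > m.py <<'E'
from h import *
import sys
plan([6.5,110,45])
M,o=frame(); G=lambda P:np.round(M.T@(P-o)*1000,1)
for c in('wrist','top'):
    im=cams.get_image(c); cv2.imwrite(f'pics/{c}{sys.argv[1]}.png',im['pixels'])
    for n,z in(('pointer',.012),('mark_line',.011)):
        print(c,n,[(np.round(x['at'],1),round(x['conf'],2),G(atz(im,x['at'],z))) for x in finder.tip_of(c,n)[:2]])
E
python3 m.py 4
```

```text
t 7.2333 tcp guide mm [  6.7 106.   45.7] shift cm [ 0.07  0.4  -0.02] turn [0.06 0.03 0.07] F guide [ 0.9 -4.5 -2.8] open 0.0854
tool axes in world
 [[ 0.     0.014  1.   ]
 [-0.001  1.    -0.014]
 [-1.    -0.001  0.   ]]
wrist pointer [(array([152.2, 251.2]), 0.87, array([-74.1, 120.9,  12. ]))]
wrist mark_line [(array([120.8, 239.9]), 0.9, array([-89.2, 126.4,  11. ]))]
top pointer [(array([328.3, 175.4]), 0.56, array([182. ,  95.7,  12. ]))]
top mark_line []
```

View pics/wrist4.png

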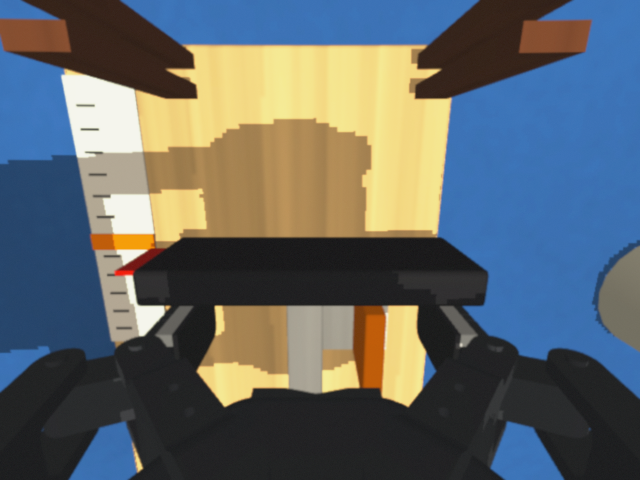

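Run:
```python
from h import *
M,o=frame(); G=lambda P:np.round(M.T@(P-o)*1000,1)
im=cams.get_image('wrist')
for px,z,n in [((310,270),62,'plate inner top'),((310,238),62,'plate outer top'),((310,304),16,'inner bottom'),((135,271),62,'corner -x'),((487,271),62,'corner+x'),((123,242),10,'mark'),((92,234),10,'mark corner'),((155,249),10,'mark corner2')]:
    print(n,G(atz(im,px,z/1000)))
for z in(10,12,15,20,30,40): print('tip',z,G(atz(im,(117,272),z/1000)))
w=im['pixels'][225:300,80:180]; cv2.imwrite('pics/c5.png',cv2.resize(w,None,fx=6,fy=6,interpolation=0))
```

```text
plate inner top [  4.5 130.   62. ]
plate outer top [  4.6 141.5  62. ]
inner bottom [ 3.6 93.9 16. ]
corner -x [-55.6 129.6  62. ]
corner+x [ 65.4 129.7  62. ]
mark [-88.9 124.7  10. ]
mark corner [-103.3  128.8   10. ]
mark corner2 [-73.6 121.1  10. ]
tip 10 [-94.3 108.8  10. ]
tip 12 [-93.  109.6  12. ]
tip 15 [-91.1 110.8  15. ]
tip 20 [-88.  112.8  20. ]
tip 30 [-81.7 116.7  30. ]
tip 40 [-75.5 120.6  40. ]
```

View pics/c5.png

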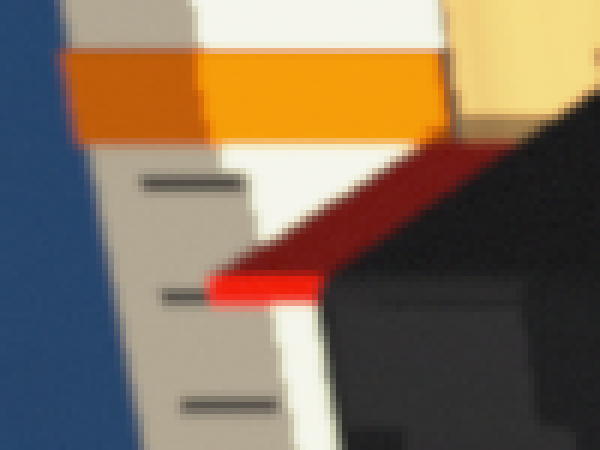

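Camera looks back over the plate's outer side: the pointer's foot (149,248) sits just at the near edge of the mark, so about 3–4 mm short. Advance 3.5 mm.

Emit:
step_arm([
  [[0,0.1,0],[0,0,0],1],
  [[0,0.2,0],[0,0,0],1],
  [[0,0.3,0],[0,0,0],1],
  [[0,0.35,0],[0,0,0],1],
  [[0,0.35,0],[0,0,0],1],
  [[0,0.35,0],[0,0,0],1],
  [[0,0.35,0],[0,0,0],1],
  [[0,0.35,0],[0,0,0],1],
  [[0,0.35,0],[0,0,0],1],
  [[0,0.35,0],[0,0,0],1],
])

```text
t: 8.42
tool_pos: [0.5731, 0.1211, 0.0457]
tool_rot: [0.011, 1.571, -0.012]
contact_force: [0.4, -5.6, -2.5]
opening: 0.0854
```

```bash
python3 m.py 6
python3 - <<'E'
import cv2,numpy as np
w=cv2.imread('pics/wrist6.png')[215:290,80:180]; a=cv2.resize(w,None,fx=5,fy=5,interpolation=0)
w=cv2.imread('pics/top6.png')[225:305,290:390]; b=cv2.resize(w,None,fx=5,fy=5,interpolation=0)
c=np.zeros((400,1000,3),np.uint8); c[:375,:500]=a; c[:,500:]=b; cv2.imwrite('pics/c6.png',cv2.resize(c,(800,320)))
E
```

```text
t 8.4167 tcp guide mm [  6.7 108.5  45.7] shift cm [ 0.07  0.15 -0.02] turn [0.02 0.   0.05] F guide [ 0.5 -5.6 -2.5] open 0.0854
tool axes in world
 [[ 0.     0.015  1.   ]
 [-0.001  1.    -0.015]
 [-1.    -0.001  0.   ]]
wrist pointer [(array([152.6, 249.8]), 0.76, array([-73.9, 124.3,  12. ]))]
wrist mark_line [(array([121.5, 249.3]), 0.75, array([-89.6, 124.2,  11. ]))]
top pointer []
top mark_line []
```

View pics/c6.png

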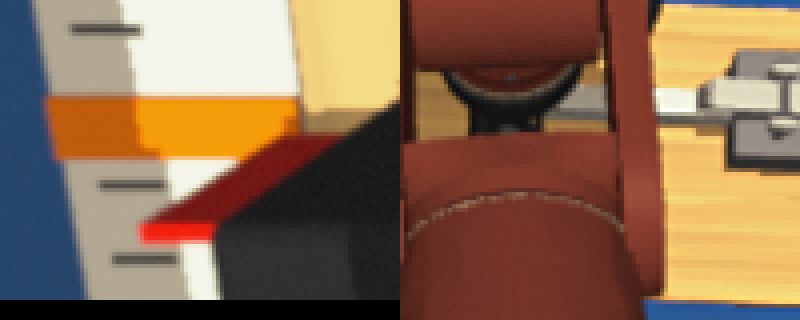

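Pointer now on the mark (both read y≈124.2 in the wrist view; foot at the middle of the orange band). Closing on lever and bar while keeping the push.

Emit:
step_arm([
  [[0,0.1,0],[0,0,0],0.7],
  [[0,0.1,0],[0,0,0],0.6],
  [[0,0.1,0],[0,0,0],0.5],
  [[0,0.1,0],[0,0,0],0.4],
  [[0,0.1,0],[0,0,0],0.3],
  [[0,0.1,0],[0,0,0],0.2],
  [[0,0.1,0],[0,0,0],0.1],
  [[0,0.1,0],[0,0,0],0],
  [[0,0.1,0],[0,0,0],0],
  [[0,0.1,0],[0,0,0],0],
], grip_force=30)

```text
t: 9.55
tool_pos: [0.5725, 0.122, 0.0485]
tool_rot: [0.01, 1.574, -0.013]
contact_force: [-10.9, -5.9, 16.5]
opening: 0.0211
```

```bash
python3 m.py 7
```

```text
t 9.55 tcp guide mm [  6.1 109.4  48.5] shift cm [0.35 0.06 0.04] turn [ 0.04 -0.19  0.1 ] F guide [-10.8  -6.1  16.5] open 0.0211
tool axes in world
 [[-0.003  0.015  1.   ]
 [-0.002  1.    -0.015]
 [-1.    -0.002 -0.003]]
wrist pointer [(array([156. , 244.6]), 0.97, array([-74.1, 126.8,  12. ]))]
wrist mark_line [(array([127.3, 244.5]), 0.6, array([-88.9, 126.5,  11. ]))]
top pointer []
top mark_line [(array([141. , 269.2]), 0.45, array([-59.1, 514. ,  11. ]))]
```

View pics/wrist7.png

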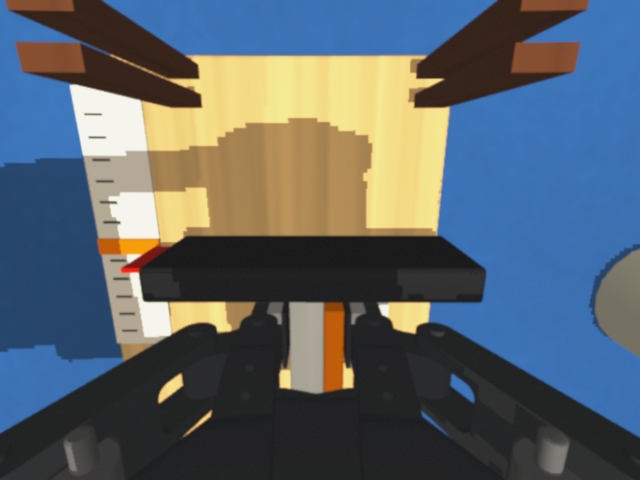

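Lever (orange, cols 323–345) is flat against the bar, opening 21 mm, pointer still at the mark. Relax the residual vertical load and settle.

Emit:
step_arm([
  [[0,0.1,0],[0,0,0],0],
  [[0,0.1,0],[0,0,0],0],
  [[0,0.1,0],[0,0,0],0],
  [[0,0.1,0],[0,0,0],0],
  [[0,0.1,0],[0,0,0],0],
  [[0,0.1,0],[0,0,0],0],
  [[0,0.1,0],[0,0,0],0],
  [[0,0.1,0],[0,0,0],0],
  [[0,0.1,0],[0,0,0],0],
  [[0,0.1,0],[0,0,0],0],
], grip_force=30)

```text
t: 10.68
tool_pos: [0.5724, 0.1226, 0.0488]
tool_rot: [0.009, 1.574, -0.013]
contact_force: [-0.8, -4.7, 0.3]
opening: 0.0209
```

```bash
python3 m.py 8
python3 - <<'E'
from h import *
im=cams.get_image('scene'); print(finder.tip_of('scene','paddle')[:1])
a=cv2.resize(cv2.imread('pics/wrist8.png')[215:290,80:180],(400,300),interpolation=0)
b=cv2.resize(im['pixels'][160:310,200:400],(400,300))
cv2.imwrite('pics/c8.png',np.hstack([a,b]))
E
```

```text
t 10.6833 tcp guide mm [  6.  110.   48.8] shift cm [0.37 0.   0.05] turn [ 0.04 -0.21  0.14] F guide [-0.7 -4.7  0.3] open 0.0209
tool axes in world
 [[-0.004  0.014  1.   ]
 [-0.002  1.    -0.014]
 [-1.    -0.002 -0.004]]
wrist pointer [(array([157.7, 245.5]), 0.84, array([-73.6, 126.8,  12. ]))]
wrist mark_line [(array([128.5, 248. ]), 0.65, array([-88.9, 125.2,  11. ]))]
top pointer [(array([419.6, 182.6]), 0.36, array([ 174.1, -119.5,   12. ]))]
top mark_line [(array([369.2, 254.9]), 0.2, array([-2.8, -5.3, 11. ]))]
[{'at': [254.5, 222.5], 'conf': 0.67}]
```

View pics/c8.png

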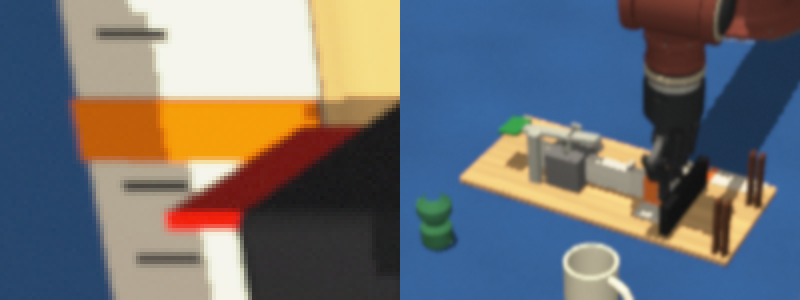

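Pointer foot is centred on the orange band, lever shut, and the paddle at row 222 matches the latched height (213 would be up). Handing in.

```bash
python3 -c "
from h import *
print(ctrl.finish_job()); plan([6,110,48])"
```

```text
the job is handed in; nothing more can be done
None
the job is handed in; nothing more can be done
```

I handed the job in with the leg held at the mark, the lever shut and the paddle latched. The system gave no verdict, so this rests on my own last checks, made at about 10.7 s.

I pressed the paddle down with closed fingers until it latched and backed off. Then I lowered the open fingers astride bar and lever, pushed the cross plate out to the mark, and closed the gripper at 30 N to shut the lever against the bar.

- **Pointer:** in the wrist picture its foot sits in the middle of the orange mark, with an estimated error of 2 mm at most. The network put it 1.6 mm from the mark, against 0.1–0.3 mm in the two readings before. The top camera could not see it, because the arm was in the way.
- **Lever:** it lies flat against the bar. The finger opening is 20.9 mm against the nominal 22 mm.
- **Grip:** the push along the leg reads 4.7 N. Closing the gripper put about 16 N upward on the wrist, and this had gone after I let the arm settle.
- **Paddle:** its height in the scene picture (row 222.5) matches latched (221.7), not up (213).
- **Other things on the worktop:** the arm stayed clear of them, and the stopper and a cup in the last scene crop looked undisturbed. I did not measure the bystanders again.

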